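# Clear the cake tin and put the loaf tins in their rows

### The arm

A 6-joint arm with a two-finger parallel gripper is mounted at the origin on the work surface. World frame = base frame: x ahead of the robot, y to its left, z up, the work surface at z = 0. Lengths are in m, angles in rad, forces in N, time in s.
With the tool pointing down it reaches from about 0.325 to 0.9 m from the base axis. Payload 6.1 kg.
Tool frame: the origin (TCP) lies midway between the tips of the shut fingers; the grasp point (between the pads) lies 19 mm behind it; z points along the fingers, y is the line along which they close (so a half turn about z gives the same grasp; the last joint's range is limited). The gripper opens to 87 mm and grips with 3 to 60 N. Pads are 19 mm wide; open, the fingers measure 117 mm over their backs; the gripper's body (75 mm by 190 mm) begins 51 mm behind the grasp point.
Start: joints at [-1.419, 0.22, 1.526, -0, 1.395, -0.126], TCP at [0.171, -0.601, 0.223] pointing down, gripper open.
Joint ranges: [-2.98, 2.98], [-0.91, 2.08], [0.09, 2.57], [-1.24, 4.39], [0.2, 2.65], [-2.68, 2.68]. Speed limits (rad/s): [2.57, 2.57, 3.01, 3.14, 3.14, 3.14].

### API

Orientations are given as a unit quaternion [x, y, z, w].
In Python, from bench import ctrl gives the robot as it stands. The module is installed in compiled form; this text tells all that it offers.
- The arm moves only by the tool apply_moves, never from a script. Its argument "plan" is one flat list of numbers, 7 for each row, row after row: the shift along the tool's x, y, z in units of 500 mm (1.0 is 500 mm), then the turn, a rotation vector about the tool's x, y, z in units of pi rad (1.0 is pi rad), then the opening, from 0 (shut) to 1 (fully open). A call has exactly 10 rows; each row is the pose to reach, as a shift and turn from the pose commanded when the call began, along the tool's axes at that moment, turning the shorter way round; what a row does not reach only later rows make up. A row lasts 1/10 s, in which the tool goes at most 50 mm and 8.59 degrees, less where a joint would pass 70% of its speed; a pose out of reach is approached as far as the arm can. A call with a number of a shift or a turn outside -1 to 1 is refused whole. A call with a gripper value outside its range is refused whole. The fingers move at their own pace and stop on an object; "squeeze" is the grip in N (left out, the last holds). Time passes only in rows, so rows that repeat a pose let the fingers close, or fill a call up. It gives the time, the measured TCP pose, the force, the opening and the grip force at its end, in the units of the state.
- ctrl.get_obs(): the state, without advancing time (a new reading comes with each control period).
- ctrl.capture(name): name is "side" or "top" or "wrist"; returns the picture (420x560x3 uint8, blue, green, red); there is no depth.
- ctrl.camera_model(name): a dict with "K" (3x3 intrinsics, pixels), "R" (3x3) and "t" (3): a world point X has camera coordinates R X + t. Camera axes: x right, y down, z forward; pixel columns grow to the right and rows downward; lengths in m; the calibration is good to about 2 mm. A picture is of the moment at which its call begins: read the wrist's pose just before it. camera_model takes no time and is no camera call; for the wrist camera it gives the pose at the moment of the call.
- ctrl.sign_off(): hands the job in; it is judged then, once.
Trained networks look in the newest picture that a camera, given by its name, has taken for a name from the list of things; names that differ only in an ending like _2 or _b are one class to them, and where a whole thing is asked for, a point or a joint stands for the part that bears it (a point fixed in the world has none). Each returns a list of dicts, best first, with "conf" (0 to 1); they miss things now and then, are a little off and sometimes report something else, mostly with a low value. They report only what shows in the picture. A call takes as long as a camera call. They do not tell look-alikes from the thing itself.
- ctrl.silhouettes(camera, thing): "mask" (420x560 bool, what is visible of it) and "extent" ([left, top, right, bottom] as shares, 0 to 1, of the picture: columns of its width, rows of its height, round what is visible of it).
- ctrl.mark_of(camera, thing): "xy" ([column, row] as shares, 0 to 1, of the picture: columns of its width, rows of its height: a listed point, or the origin of a listed thing).
The state is a dict: "clock": time; "joint_pos": joint angles; "qvel": joint speeds; "tau": joint torques, N m; "tool_pos": TCP position; "tool_rot": TCP orientation; "force": force on the tool from outside, world axes, zero at the start; "moment": the same for the moment, N m; "width": opening from 0.0 (shut) to 1.0 (fully open); "finger_force": force on a finger pad.
Only numpy, scipy, OpenCV 4.12 (cv2) and the standard library are available. Lean on these libraries where they do the work, as an engineer would, in place of code of your own. Each camera call takes 0.05 s, during which the arm holds its last target. There are 200 camera calls.

### The job

The lidded cake tin has been left standing across the three rows of the loaf-tin rack: keeping it upright, clear it away first by standing it wholly on the wooden board, lengthwise. Then put each of the three loaf tins, right way up and flat on the bottom, into the row of its own length. Do not disturb the flask, the mug or the jar.

Things in the scene. Friction and masses are not known exactly. Their poses are not given: they have to be found in the camera images.
- rack: flat bare-metal baking sheet, 200 (x) x 205 (y) x 8 mm, fixed, on the table; origin at the centre of its underside. The three rows lie on it side by side, 66 mm apart along its y, parallel to its x; their order differs from start to start
- row_short: short row of the rack: a fixed shallow black channel, open on top, inside 116 mm long (its x) and 44 mm wide (its y), walls 4 mm thick; origin at the centre of its underside, on the sheet; its inner floor is 3 mm and its wall tops 14 mm above the origin. Row for the short loaf tin
- row_mid: mid row of the rack: a fixed shallow black channel, open on top, inside 151 mm long (its x) and 44 mm wide (its y), walls 4 mm thick; origin at the centre of its underside, on the sheet; its inner floor is 3 mm and its wall tops 14 mm above the origin. Row for the mid loaf tin
- row_long: long row of the rack: a fixed shallow black channel, open on top, inside 186 mm long (its x) and 44 mm wide (its y), walls 4 mm thick; origin at the centre of its underside, on the sheet; its inner floor is 3 mm and its wall tops 14 mm above the origin. Row for the long loaf tin
- board: fixed plain wooden serving board lying on the table, 250 (x) x 130 (y) x 15 mm thick; origin at the centre of its underside
- cake_tin: closed metal cake tin with a lid, 200 mm long (x; lid 204), 60 mm wide (y; lid 64), 55 mm high, with a dark wooden bar handle on top; about 0.5 kg, loose; origin at the centre of its underside. It starts standing on the wall tops of the rows, lying across all three
- cake_tin_handle (a point): middle of the cake tin's handle: a round bar 12 mm thick, 90 mm long, running along the tin's x, its axis 85 mm above the tin's underside (24 mm of free space between bar and lid)
- cake_tin_end_a (a point): middle of the cake tin's +x end, at the level of its underside
- cake_tin_end_b (a point): middle of the cake tin's -x end, at the level of its underside
- loaf_short: short loaf tin: open-topped plain metal trough, 100 mm long (x), 32 mm wide (y), 45 mm high, walls 3 mm; about 0.12 kg, loose; the three differ only in length; origin at the centre of its underside; starts upright on the table
- loaf_mid: mid loaf tin: open-topped plain metal trough, 135 mm long (x), 32 mm wide (y), 45 mm high, walls 3 mm; about 0.12 kg, loose; the three differ only in length; origin at the centre of its underside; starts upright on the table
- loaf_long: long loaf tin: open-topped plain metal trough, 170 mm long (x), 32 mm wide (y), 45 mm high, walls 3 mm; about 0.12 kg, loose; the three differ only in length; origin at the centre of its underside; starts upright on the table
- flask: bystander: upright steel vacuum flask, 68 mm diameter, 145 mm tall; origin at the centre of its underside
- mug: bystander: white mug, 76 mm diameter, 85 mm tall, with a handle on its +y side reaching about 70 mm from its axis; origin at the centre of its underside
- jar: bystander: amber glass jar with a metal cap, 68 mm diameter, 110 mm tall; origin at the centre of its underside
Mind the look-alikes: they are no part of the job. What is shaped like the cake_tin but yellow is not meant.

How it is judged:
On the way, in this order (a step that is already met when the one before it is completed fails the run):
1. the cake tin stands on the wooden board, let go (z of cake_tin in the frame of board between 0.01 and 0.02 m and angle between cake_tin's own z axis and vertical below 0.1 rad and x of cake_tin_end_a in the frame of board between -0.125 and 0.125 m and y of cake_tin_end_a in the frame of board between -0.038 and 0.038 m and x of cake_tin_end_b in the frame of board between -0.125 and 0.125 m and y of cake_tin_end_b in the frame of board between -0.038 and 0.038 m and linear speed of cake_tin below 0.03 m/s and contact force between cake_tin and the fingers below 0.1 N), for 0.2 s.
2. all three loaf tins lie in their own rows, let go (x of loaf_short in the frame of row_short between -0.014 and 0.014 m and y of loaf_short in the frame of row_short between -0.011 and 0.011 m and z of loaf_short in the frame of row_short between -0.003 and 0.007 m and angle between each of loaf_short, loaf_mid, loaf_long's own z axis and vertical below 0.1 rad and linear speed of each of loaf_short, loaf_mid, loaf_long below 0.03 m/s and contact force between each of loaf_short, loaf_mid, loaf_long and the fingers below 0.1 N and x of loaf_mid in the frame of row_mid between -0.014 and 0.014 m and y of loaf_mid in the frame of row_mid between -0.011 and 0.011 m and z of loaf_mid in the frame of row_mid between -0.003 and 0.007 m and x of loaf_long in the frame of row_long between -0.014 and 0.014 m and y of loaf_long in the frame of row_long between -0.011 and 0.011 m and z of loaf_long in the frame of row_long between -0.003 and 0.007 m), for 0.2 s.
At the end, for the whole second after the job is handed in: Cake tin upright (0.1 rad) on the board, its end middles within 125 mm along and 38 mm across of the board's centre; each loaf tin upright (0.1 rad) on the floor (4 mm) of its own row, centred within 14 mm along and 11 mm across; all at rest and let go (all of step 1 and all of step 2); the robot touches nothing.
It fails at once if the flask is moved more than 30 mm or knocked over (distance of flask from where it was at the start of the episode above 0.03 m or angle between flask's own z axis and vertical above 0.4 rad).
It fails at once if the mug is moved more than 30 mm or knocked over (distance of mug from where it was at the start of the episode above 0.03 m or angle between mug's own z axis and vertical above 0.4 rad).
It fails at once if the jar is moved more than 30 mm or knocked over (distance of jar from where it was at the start of the episode above 0.03 m or angle between jar's own z axis and vertical above 0.4 rad).
It fails at once if the cake tin is tipped more than about 35 degrees (angle between cake_tin's own z axis and vertical above 0.6 rad).
It also fails if it takes over 72 s, if anything falls off the work surface, if the arm or the gripper's body presses on something with over 40 N, if the wrist force passes 120 N, or if a joint passes its speed limit or range.

## Working session

There is one attempt and no reset: what is moved stays moved. The work goes in short steps, Python scripts to look and compute and a tool call to move; the robot and the scene stay as the last step left them, time stands still between calls to the robot, and variables do not carry over. Pictures are saved under pics/ and viewed, at most 10 in all, crops included, and the job is handed in when it is done.

Besides the shell and the picture viewer there is one more tool, called in YAML: its name, and indented under it one key for each argument. apply_moves: Moves the arm, as the interface text tells. Shifts and turns lie within -1 to 1; 1 stands for 500 mm of shift or pi rad of turn. Its arguments: {"type":"object","properties":{"plan":{"type":"array","items":{"type":"number","minimum":-1,"maximum":1}},"squeeze":{"type":"number"}},"required":["plan"]}

```bash
mkdir -p pics
python3 - <<'E'
from bench import ctrl
import cv2
o=ctrl.get_obs(); print(o['clock'],o['tool_pos'],o['tool_rot'],o['width'])
for c in ['top','side']:
    im=ctrl.capture(c); cv2.imwrite(f'pics/{c}0.png',im)
    m=ctrl.camera_model(c); print(c,m['K'].tolist() if hasattr(m['K'],'tolist') else m['K'],(-(m['R'].T@m['t'])).round(3), m['R'].round(2).tolist())
    for t in ['rack','row_short','row_mid','row_long','board','cake_tin','cake_tin_handle','cake_tin_end_a','cake_tin_end_b','loaf_short','loaf_mid','loaf_long','flask','mug','jar']:
        print(t,[(round(d['xy'][0]*560),round(d['xy'][1]*420),round(d['conf'],2)) for d in ctrl.mark_of(c,t)])
print(ctrl.get_obs()['clock'])
E
```

```text
0.0 [ 0.17130251 -0.6004253   0.22142645] [ 9.90368357e-01  1.38454199e-01 -8.14570192e-06 -9.75499801e-04] 1.0024610548487307
top [[391.2004641479225, 0.0, 280.25348204024596], [0.0, 391.2004641479225, 213.55274834558296], [0.0, 0.0, 1.0]] [0.298 0.033 1.182] [[0.03, -1.0, 0.01], [-0.98, -0.03, -0.18], [0.18, -0.01, -0.98]]
rack [(283, 191, 0.82), (318, 130, 0.17)]
row_short [(263, 189, 0.89)]
row_mid [(316, 129, 0.6)]
row_long [(306, 197, 0.77)]
board [(185, 191, 0.95), (282, 192, 0.36)]
cake_tin [(221, 285, 0.94), (285, 193, 0.74), (113, 197, 0.63), (388, 328, 0.62), (249, 114, 0.61), (262, 189, 0.25)]
cake_tin_handle [(250, 102, 0.83), (101, 187, 0.77), (285, 181, 0.67), (219, 279, 0.6), (399, 328, 0.6)]
cake_tin_end_a [(274, 222, 0.87), (254, 91, 0.84), (246, 260, 0.82), (125, 220, 0.82), (194, 306, 0.64), (354, 319, 0.64), (249, 144, 0.62), (101, 165, 0.6)]
cake_tin_end_b [(274, 222, 0.87), (254, 91, 0.84), (246, 260, 0.82), (125, 220, 0.82), (194, 306, 0.64), (354, 319, 0.64), (249, 144, 0.62), (101, 165, 0.6)]
loaf_short [(366, 170, 0.59)]
loaf_mid [(385, 239, 0.66), (275, 22
[... 408 characters left out ...]
 []
cake_tin [(324, 289, 0.9), (124, 359, 0.89), (432, 203, 0.85), (263, 213, 0.72), (170, 217, 0.7)]
cake_tin_handle [(167, 189, 0.91), (111, 327, 0.9), (438, 181, 0.82), (327, 260, 0.73), (260, 188, 0.7)]
cake_tin_end_a [(417, 217, 0.81), (234, 201, 0.79), (293, 226, 0.77), (318, 264, 0.76), (74, 354, 0.76), (193, 228, 0.65), (147, 206, 0.6), (448, 191, 0.6)]
cake_tin_end_b [(417, 217, 0.81), (234, 201, 0.79), (293, 226, 0.77), (318, 264, 0.76), (74, 354, 0.76), (193, 228, 0.65), (147, 206, 0.6), (448, 191, 0.6)]
loaf_short [(284, 174, 0.92)]
loaf_mid [(350, 183, 0.86), (238, 200, 0.56)]
loaf_long [(314, 179, 0.61)]
flask [(223, 194, 0.84)]
mug [(342, 218, 0.65)]
jar [(343, 156, 0.72)]
1.6
```

View pics/top0.png

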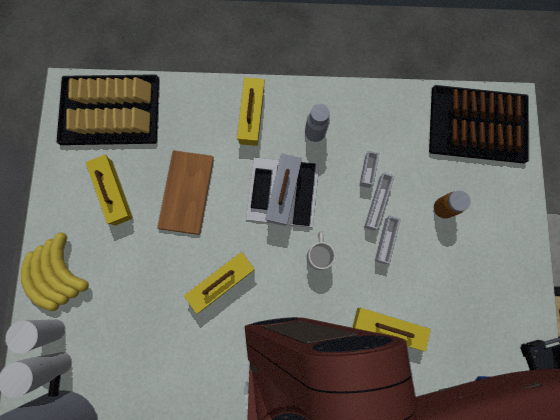

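View pics/side0.png

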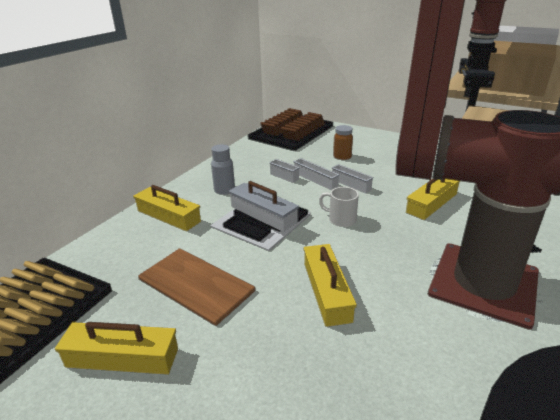

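```bash
cat > h.py <<'E'
import numpy as np, cv2, itertools
from scipy.optimize import minimize
from scipy.spatial.transform import Rotation as Rot
from bench import ctrl
def box(L,W,z0,z1): return np.array(list(itertools.product([-L/2,L/2],[-W/2,W/2],[z0,z1])))
MOD={'rack':[box(.2,.205,0,.008)],'board':[box(.25,.13,0,.015)],
'cake_tin':[box(.204,.064,.02,.055),box(.2,.06,0,.055),box(.09,.012,.055,.091)],
'loaf_short':[box(.1,.032,0,.045)],'loaf_mid':[box(.135,.032,0,.045)],'loaf_long':[box(.17,.032,0,.045)],
'row_short':[box(.124,.052,0,.014)],'row_mid':[box(.159,.052,0,.014)],'row_long':[box(.194,.052,0,.014)],
'flask':[box(.06,.06,0,.145)],'jar':[box(.06,.06,0,.11)],'mug':[box(.068,.068,0,.085)]}
S=4
def proj(m,P):
    c=P@m['R'].T+m['t']; p=c@m['K'].T; return p[:,:2]/p[:,2:]
def ray(m,uv,z):
    d=m['R'].T@np.linalg.solve(m['K'],[*uv,1]); c=-m['R'].T@m['t']; return c+d*(z-c[2])/d[2]
def world(P,q): 
    return Rot.from_euler('z',q[3]).apply(P)+q[:3]
def render(m,parts,q):
    im=np.zeros((420*S,560*S),np.uint8)
    for P in parts:
        h=cv2.convexHull(proj(m,world(P,q)).astype(np.float32))
        cv2.fillConvexPoly(im,np.round(((h+.5)*S-.5)*16).astype(np.int32),1,shift=4)
    return cv2.resize(im.astype(np.float32),(560,420),interpolation=cv2.INTER_AREA)
def fit(name,views,q0,free=(0,1,2,3)):
    # views: list of (model, mask, ignore)
    def cost(v):
        q=np.array(q0,float); q[list(free)]=v; c=0
        for m,k,ig in views:
            r=render(m,MOD[name],q); d=np.abs(r-k)
            w=1.0 if ig is None else (~ig).astype(float)
            c+=(d*w).sum()/k.sum()
        return c
    q0=np.array(q0,float); best=None
    st=np.array([.015,.015,.01,.15])
    for dy in ([0] if 3 not in free else [-.12,.12]):
        x=q0.copy();x[3]+=dy; x0=x[list(free)]
        sim=np.vstack([x0]+[x0+np.eye(len(free))[i]*st[free[i]] for i in range(len(free))])
        r=minimize(cost,x0,method='Nelder-Mead',options=dict(initial_simplex=sim,xatol=2e-4,fatol=1e-4,maxfev=250))
        if best is None or r.fun<best.fun: best=r
    q=q0.copy(); q[list(free)]=best.x
    return q,best.fun
E
python3 - <<'E'
from h import *
M={c:ctrl.camera_model(c) for c in ['top','side']}
px={'rack':(283,191),'board':(187,192),'cake_tin':(285,190),'loaf_short':(369,170),'loaf_mid':(387,240),'loaf_long':(379,203),'row_short':(263,189),'row_long':(306,195),'flask':(317,128),'jar':(450,207),'mug':(320,256)}
sp={'rack':(263,225),'board':(197,284),'cake_tin':(263,208),'loaf_short':(285,171),'loaf_mid':(352,180),'loaf_long':(316,174),'row_short':(247,232),'row_long':(295,215),'flask':(223,175),'jar':(343,145),'mug':(344,207)}
D={};out={}
for n in px:
    for c,p in (('top',px),('side',sp)):
        b=None
        for d in ctrl.silhouettes(c,n):
            ys,xs=np.nonzero(d['mask']); e=np.hypot(xs.mean()-p[n][0],ys.mean()-p[n][1])
            if b is None or e<b[0]: b=(e,d['mask'],d['conf'])
        if b is None: print(n,c,'none'); continue
        print(n,c,round(b[0],1),b[1].sum(),round(b[2],2))
        if b[0]<30: D[n+'_'+c]=b[1]
np.savez('m0.npz',**D)
ck={c:cv2.dilate(D['cake_tin_'+c].astype(np.uint8),np.ones((3,3)))>0 for c in M if 'cake_tin_'+c in D}
for n in px:
    v=[(M[c],D[n+'_'+c].astype(float),ck.get(c) if n in('rack','row_short','row_long') else None) for c in M if n+'_'+c in D]
    if n+'_top' not in D: continue
    k=D[n+'_top'].astype(np.uint8); 
    (cx,cy),(w,h),a=cv2.minAreaRect(cv2.findNonZero(k))
    bp=cv2.boxPoints(((cx,cy),(w,h),a)); e=[bp[1]-bp[0],bp[2]-bp[1]]; e=max(e,key=np.linalg.norm)
    a0=ray(M['top'],np.array([cx,cy]),.03); a1=ray(M['top'],np.array([cx,cy])+e,.03); yaw=np.arctan2(*(a1-a0)[1::-1])
    if n=='rack': yaw=(yaw+np.pi/4)%(np.pi/2)-np.pi/4
    yaw=(yaw+np.pi/2)%np.pi-np.pi/2
    if n in('flask','jar','mug'): q,f=fit(n,v,[*a0[:2],0,0],(0,1))
    else: q,f=fit(n,v,[*a0[:2],.02 if 'cake' in n else 0.,yaw])
    print(n,q.round(4),round(f/len(v),3),len(v))
E
```

```text
rack top 6.9 1122 0.96
rack side 9.4 778 0.78
board top 1.3 3473 0.78
board side 1.3 4694 0.84
cake_tin top 1.8 1484 0.81
cake_tin side 3.0 2042 0.7
loaf_short top 1.0 501 0.92
loaf_short side 1.1 503 0.97
loaf_mid top 0.3 675 0.85
loaf_mid side 2.2 649 0.75
loaf_long top 193.6 3490 0.16
loaf_long side 1.0 780 0.88
row_short top 2.0 669 0.78
row_short side 4.1 702 0.75
row_long top 1.9 1054 0.94
row_long side 7.0 91 0.39
flask top 5.3 727 0.95
flask side 5.7 963 0.6
jar top 3.7 712 0.6
jar side 2.9 577 0.87
mug top 1.6 710 0.58
mug side 3.2 1152 0.63
rack [ 0.5786  0.0209  0.0013 -0.0943] 1.413 2
board [ 0.5704  0.3183 -0.0007 -0.1081] 0.039 2
cake_tin [ 0.5734  0.0188  0.0213 -0.214 ] 0.07 2
loaf_short [ 6.540e-01 -2.424e-01  5.000e-04 -1.818e-01] 0.065 2
loaf_mid [ 4.357e-01 -2.941e-01 -3.000e-04 -2.705e-01] 0.105 2
row_short [ 0.5863  0.0867  0.0069 -0.0736] 0.062 2
row_long [ 0.5775 -0.0453  0.0061 -0.0689] 0.081 2
flask [ 0.7752 -0.0738  0.      0.    ] 0.302 2
jar [ 0.5429 -0.4771  0.      0.    ] 0.294 2
mug [ 0.3821 -0.0929  0.      0.    ] 0.236 2
```

```bash
cat >> h.py <<'E'
def go(p,psi,start=None):
    """print move numbers to reach TCP p, tool down with tool x at world angle psi (mod pi)"""
    o=ctrl.get_obs(); R0=Rot.from_quat(o['tool_rot']); p0=o['tool_pos']
    if start is not None: p0,R0=np.array(start[0]),down(start[1])
    s=R0.inv().apply(np.array(p)-p0)/.5
    b=min((( R0.inv()*down(psi+k)).as_rotvec() for k in (0,np.pi)),key=np.linalg.norm)/np.pi
    print('go',np.round(s,4).tolist(),np.round(b,4).tolist(),'clock',round(o['clock'],2),'w',round(o['width'],3))
def down(psi): 
    return Rot.from_euler('z',psi)*Rot.from_euler('x',np.pi)
E
python3 - <<'E'
from h import *
go([.45,-.23,.30],-.214)
M={c:ctrl.camera_model(c) for c in ['top','side']}
# handle by triangulation
A=[];b=[]
for c,uv in (('top',(285,181)),('side',(260,188))):
    m=M[c]; P=m['K']@np.c_[m['R'],m['t']]
    for i in (0,1): r=uv[i]*P[2]-P[i]; A.append(r[:3]); b.append(-r[3])
print(np.linalg.lstsq(np.array(A),np.array(b),rcond=None)[0])
E
```

```text
go [0.7393, -0.5608, -0.1549] [0.0, -0.0, 0.1566] clock 2.7 w 0.998
[0.58441469 0.01516996 0.10142539]
```

apply_moves:
  plan: [0.74, -0.56, -0.155, 0, 0, 0.157, 1, 0.74, -0.56, -0.155, 0, 0, 0.157, 1, 0.74, -0.56, -0.155, 0, 0, 0.157, 1, 0.74, -0.56, -0.155, 0, 0, 0.157, 1, 0.74, -0.56, -0.155, 0, 0, 0.157, 1, 0.74, -0.56, -0.155, 0, 0, 0.157, 1, 0.74, -0.56, -0.155, 0, 0, 0.157, 1, 0.74, -0.56, -0.155, 0, 0, 0.157, 1, 0.74, -0.56, -0.155, 0, 0, 0.157, 1, 0.74, -0.56, -0.155, 0, 0, 0.157, 1]

```text
clock: 3.7
tool_pos: [0.4525, -0.2271, 0.3014]
tool_rot: [0.994, -0.106, 0.001, -0.0]
force: [0.3, -0.4, -0.5]
width: 0.997
finger_force: 0.0
```

Run:
```python
from h import *
o=ctrl.get_obs(); print(o['tool_pos'],o['tool_rot'])
m=ctrl.camera_model('wrist'); im=ctrl.capture('wrist'); cv2.imwrite('pics/w1.png',im)
print(m['K'][0,0],(-m['R'].T@m['t']),m['R'].round(2).tolist())
np.savez('w1.npz',K=m['K'],R=m['R'],t=m['t'])
for n in ['loaf_short','loaf_mid','loaf_long']:
    L=ctrl.silhouettes('wrist',n); print(n,[(np.round(d['extent'],3).tolist(),int(d['mask'].sum()),round(d['conf'],2)) for d in L])
    go([.5734,.0188,.19],-.214)
```

```text
[ 0.45254395 -0.22712384  0.30136806] [ 9.94381134e-01 -1.05852428e-01  1.19053560e-03 -8.06215434e-05]
355.7633197232394 [ 0.53353121 -0.24464399  0.46316426] [[-0.21, -0.98, -0.0], [-0.93, 0.2, 0.3], [-0.29, 0.06, -0.95]]
loaf_short [([0.428, 0.0, 0.487, 0.097], 1378, 0.91)]
go [0.1333, -0.5334, 0.2223] [-0.0, -0.0006, 0.001] clock 3.8 w 0.999
loaf_mid [([0.575, 0.271, 0.64, 0.549], 3706, 0.77), ([0.008, 0.02, 0.293, 0.463], 2722, 0.31)]
go [0.1344, -0.5368, 0.2207] [0.0002, -0.0002, 0.0005] clock 3.85 w 0.999
loaf_long [([0.503, 0.0, 0.587, 0.376], 5042, 0.57)]
go [0.1346, -0.539, 0.2197] [0.0002, 0.0001, -0.0] clock 3.9 w 1.004
```

```bash
cat >> h.py <<'E'
def wm(f): 
    z=np.load(f); return dict(K=z['K'],R=z['R'],t=z['t'])
E
python3 - <<'E'
from h import *
M={c:ctrl.camera_model(c) for c in ['top','side']}; D=np.load('m0.npz'); W=wm('w1.npz')
q0={'loaf_short':[.654,-.242,0,-.18],'loaf_mid':[.436,-.294,0,-.27],'loaf_long':[.55,-.27,0,-.3]}
for n in q0:
    k=ctrl.silhouettes('wrist',n)[0]['mask'].astype(float)
    v=[(W,k,None)]+[(M[c],D[n+'_'+c].astype(float),None) for c in M if n+'_'+c in D]
    print(n,fit(n,v,q0[n]),fit(n,v[:1],q0[n],(0,1,3)))
E
```

```text
loaf_short (array([ 0.65285336, -0.24199414,  0.00105899, -0.19578718]), np.float64(0.21366617212242395)) (array([ 0.65288049, -0.24291544,  0.        , -0.24672174]), np.float64(0.0672623367198839))
loaf_mid (array([ 4.35506566e-01, -2.94302340e-01, -3.87381928e-04, -2.66227185e-01]), np.float64(0.25695446080748885)) (array([ 0.43607256, -0.29465909,  0.        , -0.26049948]), np.float64(0.03942930383162439))
loaf_long (array([ 0.55274317, -0.27109916,  0.00111105, -0.32197043]), np.float64(0.2049086392253786)) (array([ 0.55023179, -0.27085738,  0.        , -0.30964824]), np.float64(0.0835234034113447))
```

apply_moves:
  plan: [0.134, -0.54, 0.22, 0, 0, 0, 1, 0.134, -0.54, 0.22, 0, 0, 0, 1, 0.134, -0.54, 0.22, 0, 0, 0, 1, 0.134, -0.54, 0.22, 0, 0, 0, 1, 0.134, -0.54, 0.22, 0, 0, 0, 1, 0.134, -0.54, 0.22, 0, 0, 0, 1, 0.134, -0.54, 0.22, 0, 0, 0, 1, 0.134, -0.54, 0.22, 0, 0, 0, 1, 0.134, -0.54, 0.22, 0, 0, 0, 1, 0.134, -0.54, 0.22, 0, 0, 0, 1]

```text
clock: 5.05
tool_pos: [0.5738, 0.0173, 0.1909]
tool_rot: [0.994, -0.109, 0.001, 0.0]
force: [0.5, 0.3, -0.6]
width: 1.0
finger_force: 0.0
```

Run:
```python
from h import *
o=ctrl.get_obs(); print(o['tool_pos'],o['tool_rot'])
m=ctrl.camera_model('wrist'); im=ctrl.capture('wrist'); cv2.imwrite('pics/w2.png',im)
np.savez('w2.npz',K=m['K'],R=m['R'],t=m['t'])
D=np.load('m0.npz')
L=ctrl.silhouettes('wrist','cake_tin'); print([(np.round(d['extent'],3).tolist(),int(d['mask'].sum()),round(d['conf'],2)) for d in L])
for d in L[:2]: print(fit('cake_tin',[(m,d['mask'].astype(float),None)],[.5734,.0188,.0215,-.214],(0,1,3)))
print([(d['xy'],d['conf']) for d in ctrl.mark_of('wrist','cake_tin_handle')])
for d in ctrl.mark_of('wrist','cake_tin_handle'): print(ray(m,np.array(d['xy'])*[560,420],.107))
go([.5734,.0188,.088],-.214)
```

```text
[0.57381684 0.01733393 0.19094269] [ 9.94071061e-01 -1.08729825e-01  7.26525187e-04  1.53603689e-04]
[([0.073, 0.008, 0.274, 0.129], 5222, 0.78), ([0.35, 0.858, 0.448, 0.931], 1132, 0.6), ([0.425, 0.174, 0.575, 0.72], 18323, 0.58)]
(array([0.16228889, 0.26491111, 0.0215    , 0.48822222]), np.float64(1.0))
(array([0.16228889, 0.26491111, 0.0215    , 0.48822222]), np.float64(1.0))
[([0.5016, 0.5267], 0.82)]
[0.57159382 0.01893196 0.107     ]
go [-0.0011, -0.0011, 0.2054] [-0.0, -0.0003, -0.0009] clock 5.25 w 1.002
```

apply_moves:
  plan: [0, -0.001, 0.1, 0, 0, 0, 1, 0, -0.001, 0.18, 0, 0, 0, 1, 0, -0.001, 0.205, 0, 0, 0, 1, 0, -0.001, 0.205, 0, 0, 0, 1, 0, -0.001, 0.205, 0, 0, 0, 0, 0, -0.001, 0.205, 0, 0, 0, 0, 0, -0.001, 0.205, 0, 0, 0, 0, 0, -0.001, 0.205, 0, 0, 0, 0, 0, -0.001, 0.205, 0, 0, 0, 0, 0, -0.001, 0.205, 0, 0, 0, 0]
  squeeze: 40

```text
clock: 6.25
tool_pos: [0.5738, 0.0196, 0.0879]
tool_rot: [0.994, -0.107, 0.0, 0.0]
force: [-0.3, 0.3, 0.7]
width: 0.54
finger_force: 0.0
```

apply_moves:
  plan: [0, 0, 0, 0, 0, 0, 0, 0, 0, 0, 0, 0, 0, 0, 0, 0, 0, 0, 0, 0, 0, 0, 0, 0, 0, 0, 0, 0, 0, 0, 0, 0, 0, 0, 0, 0, 0, 0, 0, 0, 0, 0, 0, 0, 0, 0, 0, 0, 0, 0, 0, 0, 0, 0, 0, 0, 0, 0, -0.02, 0, 0, 0, 0, 0, 0, -0.04, 0, 0, 0, 0]

```text
clock: 7.25
tool_pos: [0.5726, 0.02, 0.1071]
tool_rot: [0.994, -0.108, -0.001, -0.0]
force: [0.8, -0.2, -5.9]
width: 0.122
finger_force: 39.8
```

Run:
```python
from h import *
o=ctrl.get_obs(); print(o['tool_pos'],o['force'],o['finger_force'],o['width'])
go([.5704,.3183,.17],-.108)
```

```text
[0.57261254 0.01998754 0.10705197] [ 0.83498276 -0.19100342 -5.88760348] 39.80952110141516 0.1219290858420637
go [-0.1322, -0.5819, -0.1255] [-0.0001, 0.0009, -0.0342] clock 7.25 w 0.122
```

apply_moves:
  plan: [-0.01, -0.04, -0.06, 0, 0, 0, 0, -0.02, -0.1, -0.125, 0, 0, -0.005, 0, -0.04, -0.17, -0.125, 0, 0, -0.01, 0, -0.055, -0.24, -0.125, 0, 0, -0.015, 0, -0.07, -0.32, -0.125, 0, 0, -0.02, 0, -0.09, -0.4, -0.125, 0, 0, -0.025, 0, -0.11, -0.48, -0.125, 0, 0, -0.03, 0, -0.122, -0.54, -0.125, 0, 0, -0.034, 0, -0.13, -0.575, -0.125, 0, 0, -0.034, 0, -0.132, -0.582, -0.125, 0, 0, -0.034, 0]

```text
clock: 8.25
tool_pos: [0.5709, 0.32, 0.1702]
tool_rot: [0.999, -0.053, -0.0, -0.0]
force: [-0.3, -0.6, -5.0]
width: 0.122
finger_force: 40.0
```

Run:
```python
from h import *
o=ctrl.get_obs(); print(o['tool_pos'],o['force'],o['finger_force'],o['width'])
go([.5704,.3183,.082],-.108)
im=ctrl.capture('side'); cv2.imwrite('pics/s2.png',im)
```

```text
[0.57088903 0.32000015 0.1701629 ] [-0.25421543 -0.64277798 -5.03357772] 39.99308807775378 0.12242551253096073
go [-0.0006, 0.0036, 0.1763] [-0.0002, 0.0001, 0.0005] clock 8.25 w 0.122
```

View pics/s2.png

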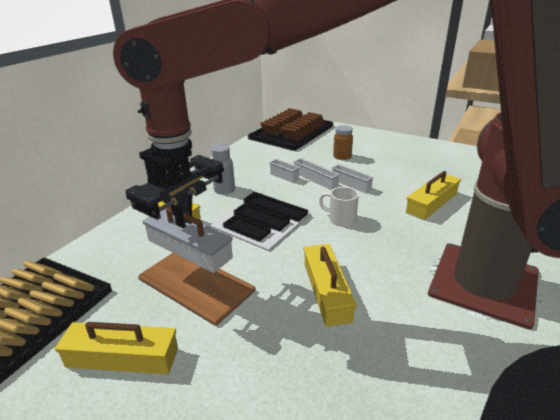

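The silver tin hangs level at about (187,240) over the board (197,284). The rack at (265,215) is now clear, and the bystanders are untouched.

apply_moves:
  plan: [0, 0, 0.06, 0, 0, 0, 0, 0, 0, 0.12, 0, 0, 0, 0, 0, 0, 0.15, 0, 0, 0, 0, 0, 0, 0.165, 0, 0, 0, 0, 0, 0, 0.172, 0, 0, 0, 0, 0, 0, 0.177, 0, 0, 0, 0, 0, 0, 0.179, 0, 0, 0, 0, 0, 0, 0.179, 0, 0, 0, 0.6, 0, 0, 0.179, 0, 0, 0, 0.6, 0, 0, 0.179, 0, 0, 0, 0.6]

```text
clock: 9.3
tool_pos: [0.5727, 0.3186, 0.0824]
tool_rot: [0.999, -0.054, 0.001, -0.001]
force: [-1.1, 0.4, -0.1]
width: 0.315
finger_force: 0.0
```

Run:
```python
from h import *
o=ctrl.get_obs(); print(o['tool_pos'],o['force'],o['finger_force'],o['width'])
```

```text
[0.57266568 0.31862167 0.08243186] [-1.09937179  0.38899718 -0.1227877 ] 0.0 0.31536519400027124
```

Run:
```python
from h import *
go([.54,.02,.30],-.07)
```

```text
go [0.0009, 0.6001, -0.4361] [-0.0005, -0.0009, -0.0122] clock 9.3 w 0.315
```

apply_moves:
  plan: [0, 0, -0.05, 0, 0, 0, 0.6, 0, 0, -0.14, 0, 0, 0, 0.6, 0, 0, -0.24, 0, 0, 0, 0.6, 0, 0.1, -0.3, 0, 0, 0, 0.6, 0, 0.6, -0.436, 0, 0, -0.012, 0.6, 0, 0.6, -0.436, 0, 0, -0.012, 0.6, 0, 0.6, -0.436, 0, 0, -0.012, 0.6, 0, 0.6, -0.436, 0, 0, -0.012, 0.6, 0, 0.6, -0.436, 0, 0, -0.012, 0.6, 0, 0.6, -0.436, 0, 0, -0.012, 0.6]

```text
clock: 10.3
tool_pos: [0.5394, 0.0158, 0.3017]
tool_rot: [0.999, -0.037, 0.002, 0.001]
force: [0.2, 0.0, 0.9]
width: 0.603
finger_force: 0.0
```

Run:
```python
from h import *
o=ctrl.get_obs(); print(o['tool_pos'],abs(o['qvel']).max())
m=ctrl.camera_model('wrist'); im=ctrl.capture('wrist'); cv2.imwrite('pics/w3.png',im)
np.savez('w3.npz',K=m['K'],R=m['R'],t=m['t'])
q0={'row_short':[.5863,.0867,.008,-.07],'row_mid':[.582,.0207,.008,-.07],'row_long':[.5775,-.045,.008,-.07]}
for n in q0:
    for d in ctrl.silhouettes('wrist',n)[:2]:
        k=d['mask'].astype(float); r=fit(n,[(m,k,None)],q0[n],(0,1,3)); print(n,round(d['conf'],2),np.round(d['extent'],2),r[0].round(4),round(r[1],3))
ctrl.capture('top'); M=ctrl.camera_model('top')
for d in ctrl.silhouettes('top','cake_tin'):
    ys,xs=np.nonzero(d['mask'])
    if np.hypot(xs.mean()-187,ys.mean()-192)<30: print(fit('cake_tin',[(M,d['mask'].astype(float),None)],[.57,.318,.015,-.108],(0,1,3)))
```

```text
[0.53938357 0.01578548 0.30173826] 0.2625108845511376
row_short 0.95 [0.36 0.2  0.44 0.45] [ 0.5841  0.0866  0.008  -0.087 ] 0.021
row_short 0.36 [0.   0.17 0.14 0.6 ] [0.0463 0.2667 0.008  0.41  ] 1.0
row_mid 0.92 [0.46 0.16 0.53 0.48] [ 0.5784  0.021   0.008  -0.0858] 0.021
row_long 0.73 [0.55 0.12 0.64 0.51] [ 0.5731 -0.0449  0.008  -0.0833] 0.02
row_long 0.45 [0.   0.17 0.14 0.59] [0.0375 0.27   0.008  0.41  ] 1.0
(array([ 0.57150015,  0.31898317,  0.015     , -0.09116677]), np.float64(0.04947315242494226))
```

View pics/w3.png

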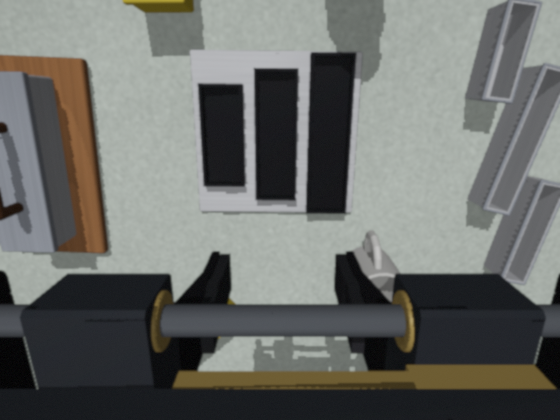

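Run:
```python
from h import *
go([.551,-.271,.16],-.315)
```

```text
go [0.0649, 0.5808, 0.2765] [-0.0001, 0.0001, 0.0781] clock 10.6 w 0.598
```

apply_moves:
  plan: [0.065, 0.58, 0.276, 0, 0, 0.078, 0.6, 0.065, 0.58, 0.276, 0, 0, 0.078, 0.6, 0.065, 0.58, 0.276, 0, 0, 0.078, 0.6, 0.065, 0.58, 0.276, 0, 0, 0.078, 0.6, 0.065, 0.58, 0.276, 0, 0, 0.078, 0.6, 0.065, 0.58, 0.276, 0, 0, 0.078, 0.6, 0.065, 0.58, 0.276, 0, 0, 0.078, 0.6, 0.065, 0.58, 0.276, 0, 0, 0.078, 0.6, 0.065, 0.58, 0.276, 0, 0, 0.078, 0.6, 0.065, 0.58, 0.276, 0, 0, 0.078, 0.6]

```text
clock: 11.6
tool_pos: [0.5516, -0.2701, 0.1611]
tool_rot: [0.988, -0.156, 0.0, -0.0]
force: [0.2, 0.2, 0.0]
width: 0.603
finger_force: 0.0
```

```bash
cat >> h.py <<'E'
def look(n,q,tag):
    o=ctrl.get_obs(); m=ctrl.camera_model('wrist'); im=ctrl.capture('wrist'); cv2.imwrite(f'pics/{tag}.png',im)
    print('tcp',o['tool_pos'].round(4),'w',round(o['width'],3),'grip',round(o['finger_force'],1),'qv',abs(o['qvel']).max().round(2),'F',np.round(o['force'],1))
    res=None
    for d in ctrl.silhouettes('wrist',n)[:3]:
        r=fit(n,[(m,d['mask'].astype(float),None)],q,(0,1,3)); print(n,round(d['conf'],2),np.round(d['extent'],2),r[0].round(4),round(r[1],3))
        if r[1]<.4 and (res is None or r[1]<res[1]): res=r
    return None if res is None else res[0]
E
python3 - <<'E'
from h import *
q=look('loaf_long',[.551,-.271,0,-.315],'w4')
if q is not None: go([q[0],q[1],.018],q[3])
E
```

```text
tcp [ 0.5516 -0.2701  0.1611] w 0.603 grip 0.0 qv 0.01 F [0.2 0.2 0. ]
loaf_long 0.57 [0.47 0.22 0.55 0.71] [ 0.5531 -0.2719  0.     -0.3115] 0.113
go [0.0034, 0.002, 0.2871] [0.0, -0.0004, -0.0007] clock 11.7 w 0.604
```

apply_moves:
  plan: [0.002, 0.002, 0.09, 0, 0, 0, 0.6, 0.002, 0.002, 0.18, 0, 0, 0, 0.6, 0.002, 0.002, 0.24, 0, 0, 0, 0.6, 0.002, 0.002, 0.275, 0, 0, 0, 0.6, 0.002, 0.002, 0.287, 0, 0, 0, 0.6, 0.002, 0.002, 0.287, 0, 0, 0, 0.6, 0.002, 0.002, 0.287, 0, 0, 0, 0.2, 0.002, 0.002, 0.287, 0, 0, 0, 0.2, 0.002, 0.002, 0.287, 0, 0, 0, 0.2, 0.002, 0.002, 0.287, 0, 0, 0, 0.2]
  squeeze: 25

```text
clock: 12.7
tool_pos: [0.5523, -0.2736, 0.0184]
tool_rot: [0.988, -0.157, 0.001, 0.0]
force: [-1.1, 0.5, 4.7]
width: 0.369
finger_force: 25.0
```

Run:
```python
from h import *
o=ctrl.get_obs(); print(o['tool_pos'],o['tool_rot'],o['force'],o['finger_force'],o['width'])
go([.574,-.045,.13],-.083)
```

```text
[ 0.55231096 -0.27355053  0.01842198] [ 9.87542189e-01 -1.57350429e-01  1.06163532e-03  3.73572452e-04] [-1.05194533  0.51791426  4.65110073] 24.994685263372958 0.3689434643532901
go [-0.1003, -0.4479, -0.2236] [0.0002, -0.0007, -0.0742] clock 12.7 w 0.369
```

apply_moves:
  plan: [0, 0, -0.04, 0, 0, 0, 0.2, 0, 0, -0.11, 0, 0, 0, 0.2, -0.02, -0.06, -0.18, 0, 0, -0.01, 0.2, -0.03, -0.13, -0.224, 0, 0, -0.02, 0.2, -0.05, -0.21, -0.224, 0, 0, -0.035, 0.2, -0.065, -0.29, -0.224, 0, 0, -0.05, 0.2, -0.085, -0.37, -0.224, 0, 0, -0.06, 0.2, -0.095, -0.43, -0.224, 0, 0, -0.07, 0.2, -0.1, -0.448, -0.224, 0, 0, -0.074, 0.2, -0.1, -0.448, -0.224, 0, 0, -0.074, 0.2]

```text
clock: 13.7
tool_pos: [0.5734, -0.0436, 0.129]
tool_rot: [0.999, -0.041, -0.0, 0.0]
force: [-0.1, -0.6, -1.7]
width: 0.366
finger_force: 25.0
```

Run:
```python
from h import *
q=look('loaf_long',[.574,-.045,.112,-.083],'w5')
m=ctrl.camera_model('wrist')
for d in ctrl.silhouettes('wrist','row_long')[:2]:
    print(d['conf'],np.round(d['extent'],3)) 
go([.574,-.045,.032],-.083)
```

```text
tcp [ 0.5734 -0.0436  0.129 ] w 0.366 grip 25.0 qv 0.04 F [-0.1 -0.6 -1.7]
0.83 [0.445 0.183 0.579 0.228]
go [0.001, -0.0021, 0.194] [0.0002, 0.0, -0.0006] clock 13.85 w 0.363
```

View pics/w5.png

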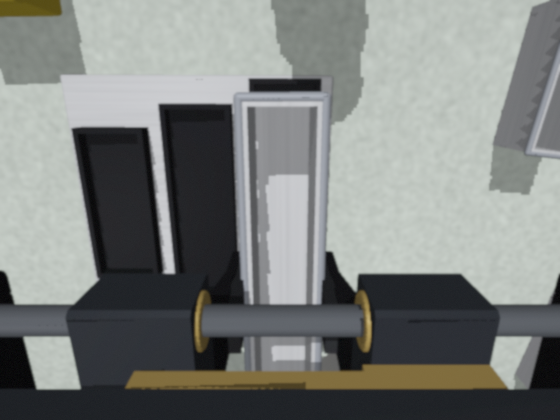

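The loaf tin is held straight at cols 236–328, with its far rim at row 93. The long row's far end shows at row 79, cols 250–322.

Run:
```python
from h import *
m=ctrl.camera_model('wrist')
ex=np.array([np.cos(.083),-np.sin(.083),0]); ey=np.array([np.sin(.083),np.cos(.083),0])
for uv in ((236,94),(328,94)): p=ray(m,uv,.156); print('loaf corner',p, 'centre', p-ex*.085)
for uv in ((250,79),(322,79)): p=ray(m,uv,.022); print('row corner',p,'centre',p-ex*.097)
for uv in ((77,130),(147,128)): p=ray(m,uv,.022); print('short corner',p,'c',p-ex*.062)
for uv in ((163,105),): p=ray(m,uv,.022); print('mid left corner',p,'c',p-ex*.0795-ey*.026)
```

```text
loaf corner [ 0.6591328  -0.03647287  0.156     ] centre [ 0.57442541 -0.02942597  0.156     ]
loaf corner [ 0.65632103 -0.06943112  0.156     ] centre [ 0.57161364 -0.06238421  0.156     ]
row corner [ 0.67108422 -0.03126427  0.022     ] centre [ 0.57441814 -0.02322251  0.022     ]
row corner [ 0.66674594 -0.08212628  0.022     ] centre [ 0.57007987 -0.07408452  0.022     ]
short corner [0.64677333 0.10004667 0.022     ] c [0.58498676 0.10518676 0.022     ]
short corner [0.64380063 0.04824267 0.022     ] c [0.58201407 0.05338276 0.022     ]
mid left corner [0.65886713 0.03346415 0.022     ] c [0.57748529 0.01414458 0.022     ]
```

Run:
```python
from h import *
m=ctrl.camera_model('wrist'); ctrl.capture('wrist')
q0={'row_short':[.5845,.0867,.008,-.083],'row_mid':[.5795,.021,.008,-.083]}
im=cv2.imread('pics/w5.png')
bot=np.zeros((420,560),bool); bot[268:]=1
for n in q0:
    for d in ctrl.silhouettes('wrist',n)[:2]:
        k=d['mask'].copy(); k[268:]=0; k=k.astype(float)
        if k.sum()<500: continue
        ig=bot.copy()
        if n=='row_mid': ig[:,228:]=1
        r=fit(n,[(m,k,ig)],q0[n],(0,1,3)); print(n,round(d['conf'],2),np.round(d['extent'],2),r[0].round(4),round(r[1],3))
for n,q in list(q0.items())+[('row_long',[.574,-.045,.008,-.083])]:
    c=proj(m,world(box({'row_short':.124,'row_mid':.159,'row_long':.194}[n],.052,.014,.014)[::2],q)); print(n,c.round(0).tolist())
    cv2.polylines(im,[cv2.convexHull(c.astype(np.int32))],True,(0,255,0),1)
cv2.imwrite('pics/w5o.png',im)
```

```text
row_short 0.87 [0.12 0.3  0.29 0.67] [ 0.584   0.0864  0.008  -0.0855] 0.011
row_mid 0.85 [0.28 0.24 0.42 0.69] [ 0.5788  0.0207  0.008  -0.0844] 0.004
row_short [[155.0, 279.0], [94.0, 279.0], [137.0, 128.0], [67.0, 129.0]]
row_mid [[234.0, 297.0], [174.0, 297.0], [225.0, 103.0], [153.0, 103.0]]
row_long [[311.0, 314.0], [252.0, 314.0], [317.0, 77.0], [244.0, 77.0]]
```

View pics/w5o.png

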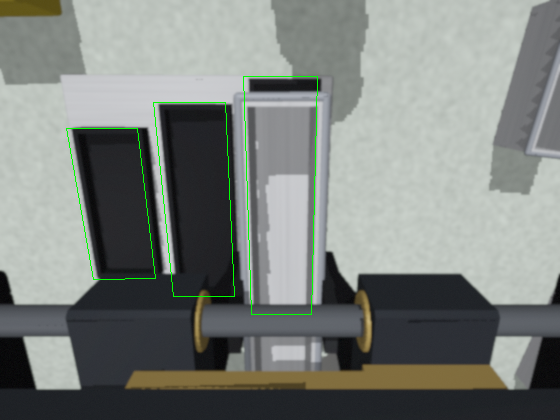

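Run:
```python
from h import *
o=ctrl.get_obs(); print(o['tool_pos'],o['tool_rot'],o['clock'],abs(o['qvel']).max()); go([.5735,-.045,.033],-.083)
m=ctrl.camera_model('wrist'); im=ctrl.capture('wrist'); cv2.imwrite('pics/w6.png',im)
print(cv2.phaseCorrelate(np.float32(cv2.imread('pics/w5.png',0)[:260]),np.float32(cv2.cvtColor(im,6)[:260])))
for uv in ((236,94),(328,94)): print(ray(m,uv,.156))
print(-m['R'].T@m['t'])
```

```text
[ 0.57345448 -0.04599471  0.12902103] [ 9.99087214e-01 -4.27167874e-02 -1.08506811e-05  1.19620662e-04] 14.0 0.0036922668075758695
go [-0.0001, -0.002, 0.192] [0.0001, 0.0, -0.0008] clock 14.0 w 0.362
((-0.35455443943942555, 0.039238322412785465), 0.3285028343828617)
[ 0.65914679 -0.03659999  0.156     ]
[ 0.65631518 -0.069552    0.156     ]
[ 0.65636521 -0.05307026  0.29056154]
```

apply_moves:
  plan: [0, -0.002, 0.07, 0, 0, 0, 0.2, 0, -0.002, 0.13, 0, 0, 0, 0.2, 0, -0.002, 0.165, 0, 0, 0, 0.2, 0, -0.002, 0.18, 0, 0, 0, 0.2, 0, -0.002, 0.19, 0, 0, 0, 0.2, 0, -0.002, 0.195, 0, 0, 0, 0.2, 0, -0.002, 0.198, 0, 0, 0, 0.2, 0, -0.002, 0.198, 0, 0, 0, 0.5, 0, -0.002, 0.198, 0, 0, 0, 0.5, 0, -0.002, 0.198, 0, 0, 0, 0.5]

```text
clock: 15.05
tool_pos: [0.5742, -0.0437, 0.0308]
tool_rot: [0.999, -0.042, 0.001, 0.0]
force: [-0.0, -0.4, -1.4]
width: 0.484
finger_force: 0.0
```

Run:
```python
from h import *
o=ctrl.get_obs(); print(o['tool_pos'],o['tool_rot'],o['force'],o['finger_force'],o['width'])
go([.5735,-.045,.18],-.083)
go([.436,-.2945,.16],-.262)
```

```text
[ 0.57417589 -0.04369736  0.03082333] [ 9.99131051e-01 -4.16734589e-02  6.72821541e-04  1.15253741e-04] [-0.00622529 -0.37692306 -1.37166372] 0.0 0.48365176696388423
go [-0.0007, 0.0028, -0.2984] [0.0001, -0.0004, -0.0001] clock 15.05 w 0.484
go [-0.2333, 0.5229, -0.2586] [0.0, -0.0004, 0.0569] clock 15.05 w 0.484
```

apply_moves:
  plan: [0, 0, -0.06, 0, 0, 0, 0.5, 0, 0, -0.14, 0, 0, 0, 0.5, 0, 0, -0.22, 0, 0, 0, 0.5, -0.03, 0.05, -0.27, 0, 0, 0, 0.6, -0.233, 0.523, -0.259, 0, 0, 0.057, 0.6, -0.233, 0.523, -0.259, 0, 0, 0.057, 0.6, -0.233, 0.523, -0.259, 0, 0, 0.057, 0.6, -0.233, 0.523, -0.259, 0, 0, 0.057, 0.6, -0.233, 0.523, -0.259, 0, 0, 0.057, 0.6, -0.233, 0.523, -0.259, 0, 0, 0.057, 0.6]

```text
clock: 16.05
tool_pos: [0.4334, -0.2989, 0.1602]
tool_rot: [0.991, -0.133, 0.0, 0.001]
force: [-0.3, 0.2, 0.7]
width: 0.599
finger_force: 0.0
```

Run:
```python
from h import *
ctrl.capture('top'); m=ctrl.camera_model('top')
for d in ctrl.silhouettes('top','loaf_long')[:2]:
    print('long placed',round(d['conf'],2),np.round(d['extent'],2),fit('loaf_long',[(m,d['mask'].astype(float),None)],[.5735,-.045,.011,-.083],(0,1,3)))
q=look('loaf_mid',[.436,-.2945,0,-.262],'w7')
if q is not None: go([q[0],q[1],.018],q[3])
```

```text
long placed 0.87 [0.53 0.38 0.56 0.53] (array([ 0.57254836, -0.04376439,  0.011     , -0.0728595 ]), np.float64(0.12677190721649484))
long placed 0.39 [0.67 0.56 0.7  0.61] (array([ 0.59137059, -0.0397932 ,  0.011     , -0.28870154]), np.float64(5.906011450381679))
tcp [ 0.435  -0.2959  0.1599] w 0.598 grip 0.0 qv 0.06 F [ 0.6  0.9 -0.2]
loaf_mid 0.98 [0.47 0.28 0.54 0.67] [ 0.4358 -0.2943  0.     -0.2747] 0.086
loaf_mid 0.73 [0.   0.35 0.05 0.54] [ 0.0963 -0.1791  0.     -0.0021] 1.0
go [-0.0005, 0.0013, 0.2833] [-0.0002, -0.0001, 0.0038] clock 16.25 w 0.598
```

apply_moves:
  plan: [0, 0, 0.09, 0, 0, 0.002, 0.6, 0, 0, 0.18, 0, 0, 0.002, 0.6, 0, 0, 0.24, 0, 0, 0.002, 0.6, 0, 0, 0.272, 0, 0, 0.002, 0.6, 0, 0, 0.284, 0, 0, 0.002, 0.6, 0, 0, 0.284, 0, 0, 0.002, 0.6, 0, 0, 0.284, 0, 0, 0.002, 0.2, 0, 0, 0.284, 0, 0, 0.002, 0.2, 0, 0, 0.284, 0, 0, 0.002, 0.2, 0, 0, 0.284, 0, 0, 0.002, 0.2]
  squeeze: 25

```text
clock: 17.25
tool_pos: [0.4363, -0.295, 0.0186]
tool_rot: [0.991, -0.134, 0.001, 0.0]
force: [0.1, 0.1, 4.2]
width: 0.365
finger_force: 25.0
```

Run:
```python
from h import *
o=ctrl.get_obs(); print(o['tool_pos'],o['finger_force'],o['width'])
go([.5788,.0207,.14],-.083)
```

```text
[ 0.43633376 -0.29499852  0.0186024 ] 24.996446524746716 0.36528899829852063
go [0.1073, -0.6842, -0.2431] [0.0003, -0.0005, -0.0592] clock 17.25 w 0.365
```

apply_moves:
  plan: [0, 0, -0.06, 0, 0, 0, 0.2, 0, 0, -0.14, 0, 0, 0, 0.2, 0.01, -0.05, -0.22, 0, 0, 0, 0.2, 0.02, -0.13, -0.243, 0, 0, -0.01, 0.2, 0.035, -0.22, -0.243, 0, 0, -0.02, 0.2, 0.05, -0.31, -0.243, 0, 0, -0.03, 0.2, 0.065, -0.4, -0.243, 0, 0, -0.04, 0.2, 0.08, -0.49, -0.243, 0, 0, -0.05, 0.2, 0.09, -0.58, -0.243, 0, 0, -0.059, 0.2, 0.1, -0.645, -0.243, 0, 0, -0.059, 0.2]

```text
clock: 18.25
tool_pos: [0.57, 0.0058, 0.1392]
tool_rot: [0.999, -0.041, 0.0, -0.0]
force: [0.8, 0.4, -1.7]
width: 0.362
finger_force: 25.0
```

Run:
```python
from h import *
o=ctrl.get_obs(); print(o['tool_pos'],o['finger_force'],o['width'],o['force'])
go([.5785,.0205,.031],-.083)
```

```text
[0.56997936 0.00576912 0.13916447] 24.994434309192002 0.36218713053090945 [ 0.84363244  0.3829882  -1.72730838]
go [0.0145, -0.0306, 0.2163] [-0.0002, -0.0001, 0.0004] clock 18.25 w 0.362
```

apply_moves:
  plan: [0.007, -0.02, 0, 0, 0, 0, 0.2, 0.0145, -0.03, 0, 0, 0, 0, 0.2, 0.0145, -0.03, 0.04, 0, 0, 0, 0.2, 0.0145, -0.03, 0.08, 0, 0, 0, 0.2, 0.0145, -0.03, 0.12, 0, 0, 0, 0.2, 0.0145, -0.03, 0.13, 0, 0, 0, 0.2, 0.0145, -0.03, 0.13, 0, 0, 0, 0.2, 0.0145, -0.03, 0.13, 0, 0, 0, 0.2, 0.0145, -0.03, 0.13, 0, 0, 0, 0.2, 0.0145, -0.03, 0.13, 0, 0, 0, 0.2]

```text
clock: 19.25
tool_pos: [0.5788, 0.0173, 0.0752]
tool_rot: [0.999, -0.042, 0.001, 0.0]
force: [0.0, 0.1, -1.1]
width: 0.365
finger_force: 25.0
```

Run:
```python
from h import *
look('loaf_mid',[.5788,.0207,.055,-.083],'w8')
go([.5785,.0205,.031],-.083)
im=ctrl.capture('wrist');cv2.imwrite('pics/w9.png',im)
```

```text
tcp [0.5788 0.0173 0.0752] w 0.365 grip 25.0 qv 0.0 F [ 0.   0.1 -1.1]
loaf_mid 0.58 [0.43 0.31 0.59 0.89] [ 0.5785  0.0175  0.055  -0.0838] 0.417
loaf_mid 0.27 [0.41 0.25 0.57 0.38] [ 0.5915  0.0202  0.055  -0.1084] 8.325
go [-0.0007, -0.0061, 0.0876] [0.0, -0.0004, -0.0001] clock 19.35 w 0.367
```

View pics/w9.png

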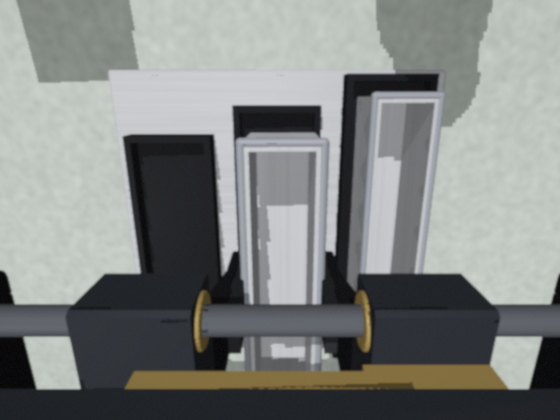

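The mid tin hangs at cols 238–327 over the mid row (235–320), and the long tin sits inside its row at right.

apply_moves:
  plan: [0, -0.006, 0, 0, 0, 0, 0.2, 0, -0.006, 0.02, 0, 0, 0, 0.2, 0, -0.006, 0.05, 0, 0, 0, 0.2, 0, -0.006, 0.07, 0, 0, 0, 0.2, 0, -0.006, 0.08, 0, 0, 0, 0.2, 0, -0.006, 0.086, 0, 0, 0, 0.2, 0, -0.006, 0.088, 0, 0, 0, 0.2, 0, -0.006, 0.088, 0, 0, 0, 0.5, 0, -0.006, 0.088, 0, 0, 0, 0.5, 0, -0.006, 0.088, 0, 0, 0, 0.5]

```text
clock: 20.4
tool_pos: [0.5788, 0.0204, 0.0306]
tool_rot: [0.999, -0.042, 0.001, 0.0]
force: [-0.8, -0.2, 1.4]
width: 0.481
finger_force: 0.0
```

Run:
```python
from h import *
o=ctrl.get_obs(); print(o['tool_pos'],o['force'],o['finger_force'],o['width'])
go([.653,-.2425,.16],-.22)
```

```text
[0.57881177 0.02041894 0.03062053] [-0.81748711 -0.18623664  1.40178369] 0.0 0.4806650062713317
go [0.192, 0.5116, -0.2585] [-0.0, -0.0004, 0.0435] clock 20.4 w 0.481
```

apply_moves:
  plan: [0, 0, -0.06, 0, 0, 0, 0.5, 0, 0, -0.14, 0, 0, 0, 0.5, 0, 0, -0.22, 0, 0, 0, 0.5, 0.02, 0.05, -0.27, 0, 0, 0, 0.6, 0.192, 0.512, -0.259, 0, 0, 0.043, 0.6, 0.192, 0.512, -0.259, 0, 0, 0.043, 0.6, 0.192, 0.512, -0.259, 0, 0, 0.043, 0.6, 0.192, 0.512, -0.259, 0, 0, 0.043, 0.6, 0.192, 0.512, -0.259, 0, 0, 0.043, 0.6, 0.192, 0.512, -0.259, 0, 0, 0.043, 0.6]

```text
clock: 21.4
tool_pos: [0.6527, -0.2491, 0.1591]
tool_rot: [0.994, -0.112, 0.0, 0.001]
force: [0.0, 0.5, -0.2]
width: 0.601
finger_force: 0.0
```

Run:
```python
from h import *
q=look('loaf_short',[.653,-.2425,0,-.22],'w10')
if q is not None: go([q[0],q[1],.018],q[3])
```

```text
tcp [ 0.6527 -0.2491  0.1591] w 0.601 grip 0.0 qv 0.07 F [ 0.   0.5 -0.2]
loaf_short 0.67 [0.44 0.33 0.53 0.63] [ 0.6519 -0.2419  0.     -0.1887] 0.089
loaf_short 0.31 [0.   0.62 0.07 0.73] [ 0.3237 -0.2007  0.     -0.0349] 1.0
go [-0.0015, -0.0033, 0.2821] [-0.0002, 0.0002, -0.0103] clock 21.5 w 0.598
```

apply_moves:
  plan: [-0.001, -0.001, 0.09, 0, 0, -0.01, 0.6, -0.001, -0.001, 0.18, 0, 0, -0.01, 0.6, -0.001, -0.001, 0.24, 0, 0, -0.01, 0.6, -0.001, -0.001, 0.272, 0, 0, -0.01, 0.6, -0.001, -0.001, 0.282, 0, 0, -0.01, 0.6, -0.001, -0.001, 0.282, 0, 0, -0.01, 0.6, -0.001, -0.001, 0.282, 0, 0, -0.01, 0.2, -0.001, -0.001, 0.282, 0, 0, -0.01, 0.2, -0.001, -0.001, 0.282, 0, 0, -0.01, 0.2, -0.001, -0.001, 0.282, 0, 0, -0.01, 0.2]
  squeeze: 25

```text
clock: 22.5
tool_pos: [0.653, -0.2425, 0.02]
tool_rot: [0.996, -0.093, 0.001, 0.0]
force: [-0.4, 1.1, 5.3]
width: 0.364
finger_force: 25.0
```

Run:
```python
from h import *
o=ctrl.get_obs(); print(o['tool_pos'],o['finger_force'],o['width'])
go([.584,.0864,.14],-.083)
```

```text
[ 0.6530479  -0.24250951  0.02000069] 24.9897792795673 0.3637626135583607
go [-0.2576, -0.6205, -0.2409] [0.0002, -0.0007, -0.0332] clock 22.5 w 0.364
```

apply_moves:
  plan: [0, 0, -0.06, 0, 0, 0, 0.2, -0.01, -0.01, -0.14, 0, 0, 0, 0.2, -0.03, -0.07, -0.22, 0, 0, 0, 0.2, -0.06, -0.15, -0.241, 0, 0, -0.01, 0.2, -0.1, -0.24, -0.241, 0, 0, -0.015, 0.2, -0.135, -0.33, -0.241, 0, 0, -0.02, 0.2, -0.175, -0.42, -0.241, 0, 0, -0.025, 0.2, -0.21, -0.51, -0.241, 0, 0, -0.033, 0.2, -0.24, -0.58, -0.241, 0, 0, -0.033, 0.2, -0.258, -0.62, -0.241, 0, 0, -0.033, 0.2]

```text
clock: 23.5
tool_pos: [0.582, 0.0896, 0.1392]
tool_rot: [0.999, -0.041, -0.0, -0.0]
force: [-0.3, -0.6, -0.4]
width: 0.367
finger_force: 25.0
```

apply_moves:
  plan: [0, 0, 0, 0, 0, 0, 0.2, 0, 0, 0, 0, 0, 0, 0.2, 0, 0, 0.04, 0, 0, 0, 0.2, 0, 0, 0.08, 0, 0, 0, 0.2, 0, 0, 0.12, 0, 0, 0, 0.2, 0, 0, 0.13, 0, 0, 0, 0.2, 0, 0, 0.13, 0, 0, 0, 0.2, 0, 0, 0.13, 0, 0, 0, 0.2, 0, 0, 0.13, 0, 0, 0, 0.2, 0, 0, 0.13, 0, 0, 0, 0.2]

```text
clock: 24.5
tool_pos: [0.5841, 0.0864, 0.0753]
tool_rot: [0.999, -0.042, 0.001, -0.0]
force: [-0.8, 0.4, -0.7]
width: 0.364
finger_force: 25.0
```

Run:
```python
from h import *
look('loaf_short',[.584,.0864,.055,-.083],'w11')
go([.584,.0864,.0325],-.083)
```

```text
tcp [0.5841 0.0864 0.0753] w 0.364 grip 25.0 qv 0.01 F [-0.8  0.4 -0.7]
loaf_short 0.56 [0.43 0.4  0.59 0.88] [ 0.5837  0.0866  0.055  -0.0844] 0.356
go [0.0006, 0.0003, 0.0847] [-0.0, -0.0004, -0.0001] clock 24.6 w 0.365
```

View pics/w11.png

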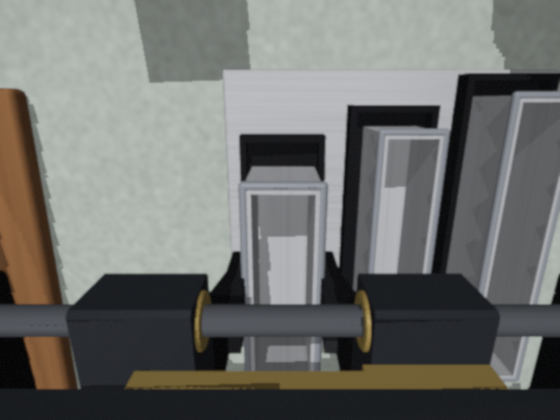

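The short tin (cols 242–326) is centred over its row (240–324). The mid and long tins stand in their rows, so I lower it.

apply_moves:
  plan: [0, 0, 0.02, 0, 0, 0, 0.2, 0, 0, 0.05, 0, 0, 0, 0.2, 0, 0, 0.07, 0, 0, 0, 0.2, 0, 0, 0.08, 0, 0, 0, 0.2, 0, 0, 0.084, 0, 0, 0, 0.2, 0, 0, 0.086, 0, 0, 0, 0.2, 0, 0, 0.086, 0, 0, 0, 0.2, 0, 0, 0.086, 0, 0, 0, 0.5, 0, 0, 0.086, 0, 0, 0, 0.5, 0, 0, 0.086, 0, 0, 0, 0.5]

```text
clock: 25.6
tool_pos: [0.5834, 0.0865, 0.0314]
tool_rot: [0.999, -0.042, 0.0, -0.0]
force: [-0.4, -0.6, 0.4]
width: 0.483
finger_force: 0.0
```

apply_moves:
  plan: [0, 0, 0, 0, 0, 0, 0.5, 0, 0, -0.04, 0, 0, 0, 0.5, 0, 0, -0.1, 0, 0, 0, 0.5, 0, 0, -0.18, 0, 0, 0, 0.5, 0, 0, -0.26, 0, 0, 0, 0.5, 0, 0, -0.34, 0, 0, 0, 0.5, -0.1, 0.1, -0.4, 0, 0, 0, 0.5, -0.1, 0.12, -0.46, 0, 0, 0, 0.5, -0.1, 0.12, -0.46, 0, 0, 0, 0.5, -0.1, 0.12, -0.46, 0, 0, 0, 0.5]

```text
clock: 26.6
tool_pos: [0.529, 0.0304, 0.2628]
tool_rot: [0.999, -0.042, 0.002, -0.0]
force: [0.3, 1.1, 0.2]
width: 0.5
finger_force: 0.0
```

apply_moves:
  plan: [0, 0, 0, 0, 0, 0, 0.5, 0, 0, 0, 0, 0, 0, 0.5, 0, 0, 0, 0, 0, 0, 0.5, 0, 0, 0, 0, 0, 0, 0.5, 0, 0, 0, 0, 0, 0, 0.5, 0, 0, 0, 0, 0, 0, 0.5, 0, 0, 0, 0, 0, 0, 0.5, 0, 0, 0, 0, 0, 0, 0.5, 0, 0, 0, 0, 0, 0, 0.5, 0, 0, 0, 0, 0, 0, 0.5]

```text
clock: 27.6
tool_pos: [0.5283, 0.0309, 0.2611]
tool_rot: [0.999, -0.042, 0.0, -0.0]
force: [0.1, 0.1, 0.3]
width: 0.497
finger_force: 0.0
```

Run:
```python
from h import *
tg={'loaf_short':[.584,.0864,.011,-.083],'loaf_mid':[.5788,.0207,.011,-.083],'loaf_long':[.5735,-.045,.011,-.083]}
look('loaf_short',tg['loaf_short'],'w12')
m=ctrl.camera_model('wrist')
for n in ('loaf_mid','loaf_long'):
    for d in ctrl.silhouettes('wrist',n)[:2]:
        r=fit(n,[(m,d['mask'].astype(float),None)],tg[n],(0,1,3)); print(n,r[0].round(4),round(r[1],3))
```

```text
tcp [0.5283 0.0309 0.2611] w 0.497 grip 0.0 qv 0.0 F [0.1 0.1 0.3]
loaf_short 0.87 [0.36 0.19 0.44 0.43] [ 0.5839  0.0872  0.011  -0.0757] 0.048
loaf_short 0.7 [0.57 0.08 0.68 0.51] [ 0.5406 -0.0156  0.011   0.1764] 1.8
loaf_short 0.34 [0.   0.14 0.12 0.61] [ 0.0425 -0.1584  0.011   0.5139] 1.0
loaf_mid [ 0.579   0.0208  0.011  -0.0655] 0.129
loaf_mid [-0.067   0.1606  0.011  -0.0491] 1.0
loaf_long [ 0.5735 -0.0449  0.011  -0.0806] 0.036
loaf_long [ 0.0151  0.2836  0.011  -0.558 ] 1.0
```

View pics/w12.png

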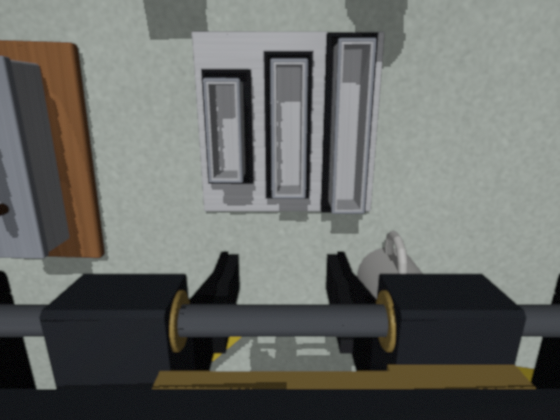

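The three loaf tins sit in their rows at about (225,130), (290,130) and (350,125). Each fit is within 1–2 mm, and the cake tin is on the board at left.

```bash
python3 -c "
from bench import ctrl
print(ctrl.sign_off())"
```

```text
the job is handed in; nothing more can be done
None
```

I handed the job in at about 28 s on the robot clock: the cake tin stands lengthwise on the board, each loaf tin is in the row of its own length, and the flask, mug and jar were left alone; the hand-in returned no verdict.

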